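Turn the engraving block and punch its other mark

TASK

The mark at the round end of the copper-faced block in the marking stand has been punched; now draw the block out, turn it end for end and slide it back in along the base plate, so that the middle of the mark by its square end is right under the punch tip, the block lying flat and in line with the stand's arm, and let go of it. Then press the plunger cap on top down until the tip meets that mark, and let it spring back up. Punch nowhere else, leave the block lying there under the tip, and leave the other things on the bench where they are.

Things in the scene. Friction and masses are not known exactly. Their poses are not given: they have to be found in the camera images.
- stand: fixed marking stand: steel base plate, grey column, arm overhanging the plate. Origin on the bench (plate underside) straight below the punch tip; z up, +x from tip to column, -x out of the throat. Plate x -190 to 100, y -65 to 65 mm, top at z 10 mm. Column x 48 to 92 mm, 54 mm wide. Arm x -11 to 89 mm, 30 mm wide, z 88 to 118 mm
- block: wooden block with copper top face, 120 x 40 x 22 mm, 0.1 to 0.2 kg; one end round (radius 20 mm), the other square. Origin mid-underside, x along its length to the round end, z up. By each end a mark: a dark ring 14 mm across on the copper, on the centre line, 20 mm from that end. Starts flat on the base plate, round end in the throat
- square_mark (a point): the centre of the mark by the block's square end, on the top face, at (-40, 0, 22) mm in the block's frame
- round_mark (a point): the centre of the mark by the block's round end, on the top face, at (40, 0, 22) mm in the block's frame
- tip (a point): the point of the punch at the lower end of the plunger, 40 mm above the bench when the plunger is up, so 8 mm above a block lying on the base plate
- cap (a point): the middle of the top of the plunger's cap (a steel disc 26 mm across, 12 mm thick), straight above the tip, 148 mm above the bench when up; press it straight down with the shut fingertips
- plunger (a joint): how far the plunger is pressed down, in m: 0 up, stop at 0.014; about 0.008 when the tip meets the block. A light spring (1 to 4 N) returns it
- spare: a smaller bystander block, 90 x 35 x 22 mm, both ends square, no marks. Bystander; origin at its underside
- tape: a small cardboard roll, 48 mm across, 22 mm high. Bystander; origin at its underside
- graver: a graver lying down, dark wood knob and steel blade, 115 mm long, 24 mm high. Bystander; origin at its underside
- ringclamp: a turned wooden ring clamp lying down, 135 mm long, 38 mm high. Bystander; origin at its underside
- hammer: a hammer lying down. Bystander; origin at its underside
- jar: a small closed jar, 60 mm across, 70 mm high. Bystander; origin at its underside
Mind the look-alikes: they are no part of the job. Leave any purple or yellow look-alike of the block alone.

How it is judged:
By the outcome, as a careful person would: the job done as asked, in the order asked, and still so for the second after the job is handed in, with the robot touching nothing.
It also fails if it takes over 59 s, if anything falls off the work surface, if the arm or the gripper's body presses on something with over 40 N, if the wrist force passes 120 N, or if a joint passes its speed limit or range.

ROBOT

A 7-joint arm with a two-finger parallel gripper is mounted at the origin on the work surface. World frame = base frame: x ahead of the robot, y to its left, z up, the work surface at z = 0. Lengths are in mm, angles in degrees, forces in N, time in s.
With the tool pointing down it reaches from about 425 to 975 mm from the base axis. Payload 16.7 kg.
Tool frame: the origin (TCP) lies midway between the tips of the shut fingers; the grasp point (between the pads) lies 19 mm behind it; z points along the fingers, y is the line along which they close (so a half turn about z gives the same grasp; the last joint's range is limited). The gripper opens to 85 mm and grips with 20 to 120 N. Pads are 22 mm wide; open, the fingers measure 114 mm over their backs; the gripper's body (76 mm by 85 mm) begins 54 mm behind the grasp point. The pads swing forward as they close: fully open they stand 13 mm farther back than shut.
Start: joints at [-72.622, 24.414, 4.234, 92.017, -1.954, 63.644, -3.845], TCP at [295.302, 606.937, 231.302] pointing down, gripper open.
Joint ranges: [-163.25, 163.25], [-28.42, 122.38], [-70.27, 78.77], [12.13, 141.07], [-58.53, 238.53], [9.26, 117.41], [-156.51, 156.51]. Speed limits (degrees/s): [108.29, 108.29, 136.94, 136.94, 172.46, 172.46, 172.46].

INTERFACE

Orientations are given as [roll, pitch, yaw] about the fixed x, y, z axes, in that order (R = Rz(yaw) Ry(pitch) Rx(roll)).
In Python, from rig import r, eyes gives the robot as it stands.
- The arm moves only by the tool send_rows, never from a script. Its argument "rows" is a list of rows, each a list of 7 numbers: the shift along the tool's x, y, z in units of 40 mm (1.0 is 40 mm), then the turn, a rotation vector about the tool's x, y, z in units of 5 degrees (1.0 is 5 degrees), then the finger opening in mm, from 0 to 85.4. In form: [[x, y, z, rx, ry, rz, hand], ...]. A call has 1 to 8 rows; each row shifts and turns the commanded pose from where the row before left it, along the tool's axes as they then stand; what a row does not reach is not made up. A row lasts 1/10 s, in which the tool goes at most 50 mm and 8.59 degrees, less where a joint would pass 70% of its speed; a pose out of reach is approached as far as the arm can. A call is refused whole if a number of a shift passes 1 or a number of a turn 1, either way. A call with a gripper value outside its range is refused whole. The fingers move at their own pace and stop on an object; "squeeze" is the grip in N (left out, the last holds). Time passes only in rows, so rows that do not move let the fingers close. It gives the time, the measured TCP pose, the force, the opening and the grip force at its end, in the units of the state.
- r.get_obs(): the state, without advancing time (a new reading comes with each control period).
- eyes.get_image(name): name is "scene" or "top"; returns a dict with "image" (384x512x3 uint8, red, green, blue), "range_z" (384x512 float32, mm along the optical axis (not along the pixel's ray), 0 where there is no reading), "K" (3x3 intrinsics, pixels), "position" and "attitude" of the camera in the world. Camera axes: x right, y up, looking along -z (the intrinsics and any distortion apply to the point x, -y, -z); pixel columns grow to the right and rows downward; lengths in mm; the calibration is good to about 2 mm. A picture is of the moment at which its call begins.
- r.sign_off(): hands the job in; it is judged then, once.
The state is a dict: "time": time; "joint_pos": joint angles; "qvel": joint speeds; "tau": joint torques, N m; "tcp_pos": TCP position; "tcp_rot": TCP orientation; "force": force on the tool from outside, world axes, zero at the start; "torque": the same for the moment, N m; "grip_width": opening from 0.0 (shut) to 1.0 (fully open); "grip_force": force on a finger pad.
Only numpy, scipy, OpenCV 4.12 (cv2) and the standard library are available. Lean on these libraries where they do the work, as an engineer would, in place of code of your own. Each camera call takes 0.05 s, during which the arm holds its last target. There are 200 camera calls.

## Working session

There is one attempt and no reset: what is moved stays moved. The work goes in short steps, Python scripts to look and compute and a tool call to move; the robot and the scene stay as the last step left them, time stands still between calls to the robot, and variables do not carry over. Pictures are saved under pics/ and viewed, at most 10 in all, crops included, and the job is handed in when it is done.

Besides the shell and the picture viewer there is one more tool, called after "Request:" as name([rows], argument=value, ...), one row to a line, values as JSON. send_rows: Moves the arm, as the interface text tells. Its arguments: {"type":"object","properties":{"rows":{"type":"array","items":{"type":"array","items":{"type":"number"}}},"squeeze":{"type":"number"}},"required":["rows"]}

```bash
mkdir -p pics; ls
python3 - <<'E'
from rig import r,eyes
import cv2,numpy as np
print({k:np.round(v,2) for k,v in r.get_obs().items()})
for n in("scene","top"):
    d=eyes.get_image(n); cv2.imwrite(f"pics/{n}0.png",d["image"][:,:,::-1]); np.savez(f"pics/{n}0.npz",**d)
    print(n,d["K"],d["position"],d["attitude"],[k for k in d])
E
```

```text
pics
{'time': np.float64(0.0), 'joint_pos': array([-72.62,  24.45,   4.23,  92.05,  -1.95,  63.64,  -3.84]), 'qvel': array([ 0.01,  0.  ,  0.08, -0.05, -0.07,  0.  , -0.04]), 'tau': array([ 0.000e+00, -9.498e+01,  3.760e+00, -4.636e+01,  2.000e-02,
        1.000e-02,  0.000e+00]), 'tcp_pos': array([295.16, 606.6 , 230.62]), 'tcp_rot': array([-179.93,    0.  ,  154.06]), 'force': array([-0.3 ,  0.12, -0.63]), 'torque': array([ 0.  ,  0.02, -0.07]), 'grip_force': np.float64(0.0), 'grip_width': np.float64(1.0)}
scene [[421.0095023    0.         252.86434134]
 [  0.         421.0095023  193.95863219]
 [  0.           0.           1.        ]] [1051.71147387  831.06359881  797.05215758] [ 55.71678759  -1.0364558  146.92186688] ['image', 'range_z', 'K', 'position', 'attitude']
top [[397.2986517    0.         253.88354322]
 [  0.         397.2986517  193.07842879]
 [  0.           0.           1.        ]] [ 268.29833362   30.12717054 1237.84045645] [ 10.98280171   0.35002596 -91.35398516] ['image', 'range_z', 'K', 'position', 'attitude']
```

View pics/scene0.png

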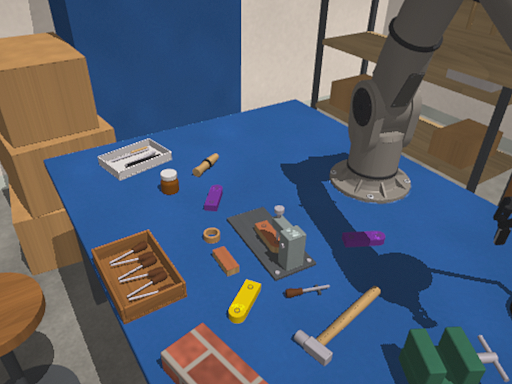

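View pics/top0.png

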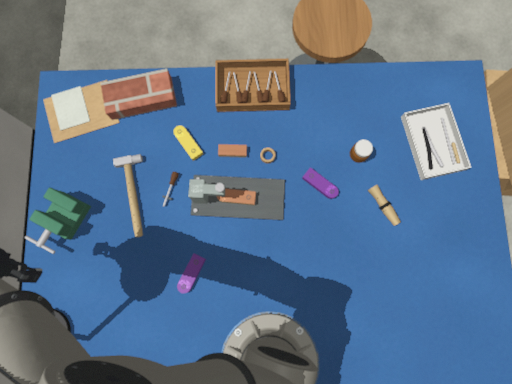

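Candidates: the copper-faced block in the stand (top 240,195; scene 268,233), the spare (top 232,150), a yellow look-alike (top 188,142), and purple look-alikes (top 321,183 and 191,273). I choose the one in the stand. Next I'll check a crop and measure it.

```bash
cat > h.py <<'E'
import numpy as np,cv2
from scipy.spatial.transform import Rotation as Ro
def rays(d,uv):
    uv=np.atleast_2d(uv).astype(float);K=d["K"]
    c=np.c_[(uv[:,0]-K[0,2])/K[0,0],-(uv[:,1]-K[1,2])/K[1,1],-np.ones(len(uv))]
    return c@Ro.from_euler("xyz",d["attitude"],degrees=True).as_matrix().T
def plane(d,uv,z):
    v=rays(d,uv); p=d["position"]; return p+v*((z-p[2])/v[:,2])[:,None]
def cloud(d):
    h,w=d["range_z"].shape; u,v=np.meshgrid(np.arange(w),np.arange(h))
    return (d["position"]+rays(d,np.c_[u.ravel(),v.ravel()])*d["range_z"].reshape(-1,1)).reshape(h,w,3)
E
python3 - <<'E'
from h import *
a=np.load("pics/top0.npz");b=np.load("pics/scene0.npz")
A=cv2.resize(a["image"][165:230,180:295],None,fx=5,fy=5,interpolation=cv2.INTER_CUBIC)
B=cv2.resize(b["image"][195:285,215:330],None,fx=5,fy=5,interpolation=cv2.INTER_CUBIC)
B=cv2.resize(B,(416,325));A=cv2.resize(A,(575,325))
cv2.imwrite("pics/c0.png",cv2.resize(np.vstack([A[:, :],cv2.copyMakeBorder(B,0,0,0,159,0)])[:,:,::-1],None,fx=.9,fy=.9))
for n,d in(("top",a),("scene",b)):
    C=cloud(d);hsv=cv2.cvtColor(d["image"],cv2.COLOR_RGB2HSV)
    m=((hsv[...,1]<60)&(np.abs(C[...,2]-10)<7)&(d["range_z"]>0)).astype(np.uint8)
    k,l,s,c=cv2.connectedComponentsWithStats(m)
    reg=(slice(170,225),slice(185,290)) if n=="top" else (slice(200,280),slice(222,320))
    m2=np.zeros_like(m);m2[reg]=m[reg]
    v,u=np.nonzero(m2);P=plane(d,np.c_[u,v],10)[:,:2].astype(np.float32)
    print(n,"plate",cv2.minAreaRect(P),len(P))
    w=C[reg];hs=hsv[reg]
    cap=(w[...,2]>138)&(w[...,2]<158); print("cap",w[cap].mean(0),cap.sum(),w[cap].min(0),w[cap].max(0))
    arm=(w[...,2]>110)&(w[...,2]<126); 
    if arm.sum(): print("arm",cv2.minAreaRect(w[arm][:,:2].astype(np.float32)))
    cu=(hs[...,1]>90)&((hs[...,0]<20)|(hs[...,0]>170))&(w[...,2]>20)&(w[...,2]<45)
    print("cu",cu.sum(),np.median(w[cu][:,2]),cv2.minAreaRect(w[cu][:,:2].astype(np.float32)),w[cu].min(0),w[cu].max(0))
E
```

```text
top plate ((496.0813903808594, 84.19647216796875), (288.1815185546875, 127.44070434570312), 85.62680053710938) 2580
cap [498.41477176 129.64644326 146.43489183] 69 [486.25772801 118.19214035 139.46649911] [512.05196777 140.64589988 151.04870983]
arm ((500.1328430175781, 170.76805114746094), (103.41523742675781, 53.682273864746094), 82.56492614746094)
cu 408 31.55170965990567 ((494.5775146484375, 87.95923614501953), (114.57492065429688, 40.6239013671875), 82.72708892822266) [467.9156759   31.52675184  24.18252654] [518.27936972 145.95855123  37.63351805]
scene plate ((549.6505126953125, 84.1234359741211), (291.1513977050781, 233.2001190185547), 85.43055725097656) 1739
cap [502.17416476 131.233834   146.61694465] 76 [487.45695531 115.55940889 138.78173201] [513.39604601 142.07447812 150.94557737]
arm ((503.40234375, 170.43975830078125), (102.44338989257812, 55.52607727050781), 85.89152526855469)
cu 602 30.517099295313358 ((567.5855712890625, 87.14042663574219), (119.73908996582031, 197.05491638183594), 88.69337463378906) [467.88408801  28.68023586  20.03534543] [667.27247761 148.304557    36.58072072]
```

View pics/c0.png

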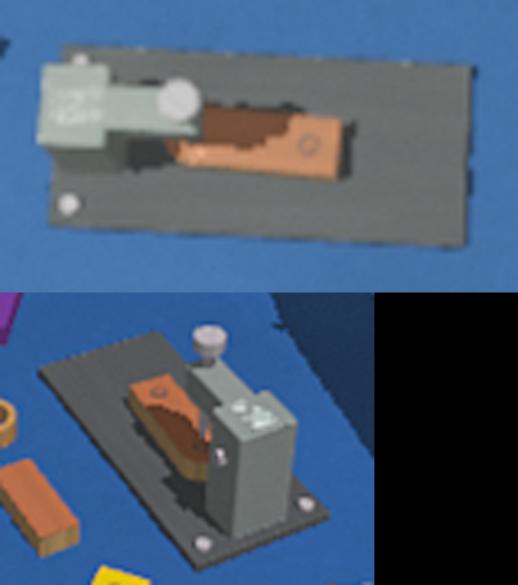

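The crop confirms the copper-faced block, with its square end and ring mark sticking out of the throat (top ≈ 248,197) and its round end under the arm. Next is a planning helper, then the approach.

```bash
cat >> h.py <<'E'
TIP=np.array([499.5,129.5]);SY=85.6
def S(x,y=0):  # stand -> world xy
    a=np.radians(SY);return TIP+[x*np.cos(a)-y*np.sin(a),x*np.sin(a)+y*np.cos(a)]
def plan(o,xy,z,yaw,n=None,hand=85):
    """rows (straight line, tool down) from measured pose; dyaw world"""
    p=np.array(o["tcp_pos"]);R=Ro.from_euler("xyz",o["tcp_rot"],degrees=True)
    T=Ro.from_euler("xyz",[180,0,yaw],degrees=True)
    rv=(R.inv()*T).as_rotvec(degrees=True)/5; dp=np.r_[xy,z]-p
    n=n or int(np.ceil(max(np.abs(rv).max(),np.linalg.norm(dp)/39)))
    out=[];q=p.copy();Q=R
    for i in range(n):
        s=np.round(Q.inv().apply((np.r_[xy,z]-q)/(n-i))/40,2);t=np.round(rv/n,2)
        out.append([float(x) for x in s]+[float(x) for x in t]+[hand]);q=q+Q.apply(s*40);Q=Q*Ro.from_rotvec(t*5,degrees=True)
    print(n,"rows, ends",q.round(1),Q.as_euler("xyz",degrees=True).round(1))
    for i in range(0,n,8):print(out[i:i+8])
def st(o):
    p=o["tcp_pos"];a=np.radians(SY);d=p[:2]-TIP
    print("t",round(o["time"],2),"stand",np.round([d@[np.cos(a),np.sin(a)],d@[-np.sin(a),np.cos(a)],p[2]],1),"rot",np.round(o["tcp_rot"],1),"q",np.round(o["joint_pos"],0),"F",np.round(o["force"],1),"g",round(o["grip_width"],3),round(o["grip_force"],1))
E
python3 - <<'E'
from h import *
from rig import r
a=np.load("pics/top0.npz")
print("square mark",plane(a,[248.2,197.0],32), "expected",S(-80))
plan(r.get_obs(),S(-75),110,SY)
E
```

```text
square mark [[490.53782538  49.78856477  32.        ]] expected [493.36247775  49.73577982]
16 rows, ends [493.9  54.7 110. ] [-1.80e+02  1.00e-01  8.53e+01]
[[-0.66, -0.64, 0.19, -0.0, 0.0, 0.86, 85], [-0.7, -0.59, 0.19, -0.0, 0.0, 0.86, 85], [-0.74, -0.53, 0.19, -0.0, 0.0, 0.86, 85], [-0.78, -0.48, 0.19, -0.0, 0.0, 0.86, 85], [-0.82, -0.42, 0.19, -0.0, 0.0, 0.86, 85], [-0.85, -0.35, 0.19, -0.0, 0.0, 0.86, 85], [-0.87, -0.29, 0.19, -0.0, 0.0, 0.86, 85], [-0.89, -0.22, 0.19, -0.0, 0.0, 0.86, 85]]
[[-0.9, -0.16, 0.19, -0.0, 0.0, 0.86, 85], [-0.91, -0.09, 0.19, -0.0, 0.0, 0.86, 85], [-0.92, -0.02, 0.19, -0.0, 0.0, 0.86, 85], [-0.91, 0.05, 0.19, -0.0, 0.0, 0.86, 85], [-0.91, 0.12, 0.19, -0.0, 0.0, 0.86, 85], [-0.9, 0.18, 0.19, -0.0, 0.0, 0.86, 85], [-0.88, 0.25, 0.18, -0.0, 0.0, 0.86, 85], [-0.86, 0.32, 0.19, -0.0, 0.0, 0.86, 85]]
```

Request:
send_rows([
  [-0.66,-0.64,0,0,0,0.88,85],
  [-0.7,-0.59,0,0,0,0.88,85],
  [-0.74,-0.53,0,0,0,0.88,85],
  [-0.78,-0.48,0,0,0,0.88,85],
  [-0.82,-0.42,0,0,0,0.88,85],
  [-0.85,-0.35,0,0,0,0.88,85],
  [-0.87,-0.29,0,0,0,0.88,85],
  [-0.89,-0.22,0,0,0,0.88,85],
])

```text
time: 0.9
tcp_pos: [393.4, 328.8, 231.1]
tcp_rot: [-180.0, 0.0, 118.7]
force: [1.4, 0.6, 0.2]
grip_width: 0.994
grip_force: 0.0
```

Request:
send_rows([
  [-0.9,-0.16,0,0,0,0.88,85],
  [-0.91,-0.09,0,0,0,0.88,85],
  [-0.92,-0.02,0,0,0,0.88,85],
  [-0.91,0.05,0,0,0,0.88,85],
  [-0.91,0.12,0,0,0,0.88,85],
  [-0.9,0.18,0,0,0,0.88,85],
  [-0.88,0.25,0,0,0,0.88,85],
  [-0.86,0.32,0,0,0,0.88,85],
])

```text
time: 1.7
tcp_pos: [486.8, 51.1, 231.3]
tcp_rot: [-180.0, -0.0, 83.5]
force: [1.5, 0.7, -0.3]
grip_width: 0.996
grip_force: 0.0
```

Request:
send_rows([
  [0,0,0,0,0,0,85],
  [0,0,0,0,0,0,85],
])

```text
time: 1.9
tcp_pos: [486.7, 51.9, 231.1]
tcp_rot: [-180.0, 0.0, 83.6]
force: [0.5, 0.8, -0.5]
grip_width: 1.002
grip_force: 0.0
```

Run:
```python
from h import *
from rig import r
o=r.get_obs();st(o);print(o["tcp_pos"])
plan(o,[491.1,54.8],40,83.8)
```

```text
t 1.9 stand [-78.3   6.8 231.1] rot [-180.     0.    83.6] q [-43.   7.  32. 117.  -4.  57. -15.] F [ 0.5  0.8 -0.5] g 1.002 0.0
[486.6778387   51.94286053 231.14651114]
5 rows, ends [490.9  54.7  39.9] [-180.     0.    83.8]
[[0.02, 0.02, 0.96, -0.0, 0.0, -0.01, 85], [0.02, 0.02, 0.95, -0.0, 0.0, -0.01, 85], [0.01, 0.02, 0.96, -0.0, 0.0, -0.01, 85], [0.02, 0.02, 0.95, -0.0, 0.0, -0.01, 85], [0.01, 0.02, 0.96, -0.0, 0.0, -0.01, 85]]
```

Request:
send_rows([
  [0.02,0.02,0.96,0,0,0,85],
  [0.02,0.02,0.95,0,0,0,85],
  [0.01,0.02,0.96,0,0,0,85],
  [0.02,0.02,0.95,0,0,0,85],
  [0.01,0.02,0.96,0,0,0,85],
  [0,0,0.35,0,0,0,85],
  [0,0,0.4,0,0,0,85],
  [0,0,0,0,0,0,85],
])

```text
time: 2.7
tcp_pos: [490.2, 55.8, 9.2]
tcp_rot: [-179.9, 0.0, 83.7]
force: [-0.3, -0.1, 0.3]
grip_width: 0.994
grip_force: 0.0
```

Request:
send_rows([
  [0,0,0,0,0,0,30],
  [0,0,0,0,0,0,30],
  [0,0,0,0,0,0,30],
  [0,0,0,0,0,0,30],
  [0,0,0,0,0,0,30],
  [0,0,0,0,0,0,30],
  [0,0,0,0,0,0,30],
  [0,0,0,0,0,0,30],
], squeeze=50)

```text
time: 3.5
tcp_pos: [491.7, 55.6, 11.3]
tcp_rot: [179.9, -0.1, 83.7]
force: [-2.7, 0.3, 15.7]
grip_width: 0.456
grip_force: 49.1
```

Run:
```python
from h import *
from rig import r
o=r.get_obs();st(o);print(o["tcp_pos"])
```

```text
t 3.5 stand [-74.2   2.1  11.3] rot [ 1.799e+02 -1.000e-01  8.370e+01] q [-33.  29.  23. 125. -22.  30.   1.] F [-2.7  0.3 15.7] g 0.456 49.1
[491.68111745  55.63834946  11.25983759]
```

Request:
send_rows([
  [0,0,-0.08,0,0,0,30],
  [-0.3,0,0,0,0,0,30],
  [-0.6,0,0,0,0,0,30],
  [-0.7,0,0,0,0,0,30],
  [-0.7,0,0,0,0,0,30],
  [-0.4,0,-0.2,0,0,0,30],
  [0,0,-0.7,0,0,0,30],
  [0,0,0,0,0,0,30],
])

```text
time: 4.3
tcp_pos: [480.4, -53.2, 51.9]
tcp_rot: [179.8, -0.0, 83.5]
force: [1.6, 0.2, -1.4]
grip_width: 0.456
grip_force: 51.0
```

Run:
```python
from h import *
from rig import r
o=r.get_obs();st(o)
plan(o,S(-130,35),48,SY-90,20,30)
```

```text
t 4.3 stand [-183.7    5.1   51.9] rot [179.8  -0.   83.5] q [-23.  23.  26. 126. -18.  34.  10.] F [ 1.6  0.2 -1.4] g 0.456 51.0
20 rows, ends [454.5   2.6  47.9] [-180.    -0.2   -4.5]
[[0.07, -0.04, 0.0, 0.0, -0.0, 0.88, 30], [0.06, -0.04, 0.01, 0.0, -0.0, 0.88, 30], [0.06, -0.05, 0.0, 0.0, -0.0, 0.88, 30], [0.05, -0.05, 0.01, 0.0, -0.0, 0.88, 30], [0.05, -0.06, 0.0, 0.0, -0.0, 0.88, 30], [0.05, -0.06, 0.01, 0.0, -0.0, 0.88, 30], [0.04, -0.07, 0.0, 0.0, -0.0, 0.88, 30], [0.04, -0.07, 0.01, 0.0, -0.0, 0.88, 30]]
[[0.03, -0.07, 0.0, 0.0, -0.0, 0.88, 30], [0.02, -0.07, 0.01, 0.0, -0.0, 0.88, 30], [0.02, -0.07, 0.0, 0.0, -0.0, 0.88, 30], [0.01, -0.08, 0.01, 0.0, -0.0, 0.88, 30], [0.01, -0.08, 0.0, 0.0, -0.0, 0.88, 30], [0.0, -0.08, 0.01, 0.0, -0.0, 0.88, 30], [-0.0, -0.08, 0.0, 0.0, -0.0, 0.88, 30], [-0.01, -0.07, 0.01, 0.0, -0.0, 0.88, 30]]
[[-0.02, -0.07, 0.0, 0.0, -0.0, 0.88, 30], [-0.02, -0.07, 0.01, 0.0, -0.0, 0.88, 30], [-0.03, -0.08, 0.0, 0.0, -0.0, 0.88, 30], [-0.03, -0.07, 0.01, 0.0, -0.0, 0.88, 30]]
```

Request:
send_rows([
  [0.07,-0.04,0,0,0,0.88,30],
  [0.06,-0.04,0.01,0,0,0.88,30],
  [0.06,-0.05,0,0,0,0.88,30],
  [0.05,-0.05,0.01,0,0,0.88,30],
  [0.05,-0.06,0,0,0,0.88,30],
  [0.05,-0.06,0.01,0,0,0.88,30],
  [0.04,-0.07,0,0,0,0.88,30],
  [0.04,-0.07,0.01,0,0,0.88,30],
])

```text
time: 5.1
tcp_pos: [468.8, -29.2, 47.8]
tcp_rot: [-180.0, -0.0, 48.3]
force: [0.1, -0.5, -1.8]
grip_width: 0.461
grip_force: 50.7
```

Request:
send_rows([
  [0.03,-0.07,0,0,0,0.88,30],
  [0.02,-0.07,0.01,0,0,0.88,30],
  [0.02,-0.07,0,0,0,0.88,30],
  [0.01,-0.08,0.01,0,0,0.88,30],
  [0.01,-0.08,0,0,0,0.88,30],
  [0,-0.08,0.01,0,0,0.88,30],
  [0,-0.08,0,0,0,0.88,30],
  [-0.01,-0.07,0.01,0,0,0.88,30],
])

```text
time: 5.9
tcp_pos: [458.3, -7.0, 46.2]
tcp_rot: [-180.0, -0.0, 13.1]
force: [0.7, -0.4, -2.0]
grip_width: 0.457
grip_force: 50.7
```

Request:
send_rows([
  [-0.02,-0.07,0,0,0,0.88,30],
  [-0.02,-0.07,0.01,0,0,0.88,30],
  [-0.03,-0.08,0,0,0,0.88,30],
  [-0.03,-0.07,0.01,0,0,0.88,30],
  [0,0,0,0,0,0,30],
  [0,0,0,0,0,0,30],
])

```text
time: 6.5
tcp_pos: [453.1, 3.8, 45.3]
tcp_rot: [180.0, 0.0, -4.2]
force: [0.7, -0.0, -2.2]
grip_width: 0.454
grip_force: 50.8
```

Run:
```python
from h import *
from rig import r,eyes
o=r.get_obs();st(o)
a=eyes.get_image("top")["image"];b=eyes.get_image("scene")["image"]
cv2.imwrite("pics/m1.png",np.hstack([cv2.resize(a[130:260,170:330],None,fx=2.4,fy=2.4),cv2.resize(b[160:290,170:330],None,fx=2.4,fy=2.4)])[:,:,::-1])
```

```text
t 6.5 stand [-128.9   36.6   45.3] rot [180.    0.   -4.2] q [-49.  29.  50. 130. -38.  36. -64.] F [ 0.7 -0.  -2.2] g 0.454 50.8
```

View pics/m1.png

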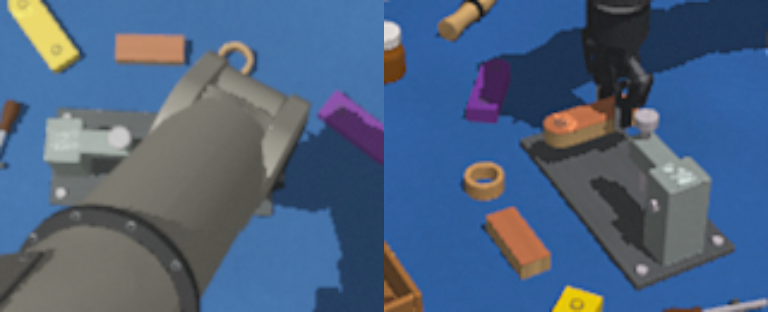

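Block held, with the round end pointing to +x over the plate (scene panel ≈ 570,125). I'll lay it down and release.

Request:
send_rows([
  [0,0,0.4,0,0,0,30],
  [0,0,0.25,0,0,0,30],
  [0,0,0.12,0,0,0,30],
  [0,0,0.06,0,0,0,30],
  [0,0,0,0,0,0,30],
  [0,0,0,0,0,0,85],
  [0,0,0,0,0,0,85],
  [0,0,0,0,0,0,85],
])

```text
time: 7.4
tcp_pos: [453.3, 3.8, 12.4]
tcp_rot: [-180.0, -0.0, -4.3]
force: [0.7, 0.5, -0.4]
grip_width: 0.94
grip_force: 0.0
```

Request:
send_rows([
  [0,0,0,0,0,0,85],
  [0,0,0,0,0,0,85],
  [0,0,0,0,0,0,85],
  [0,0,-0.5,0,0,0,85],
  [0,0,-1,0,0,0,85],
  [0,0,-0.5,0,0,0,85],
])

```text
time: 8.0
tcp_pos: [453.4, 3.2, 93.9]
tcp_rot: [180.0, -0.0, -4.4]
force: [0.0, 0.7, -0.1]
grip_width: 0.995
grip_force: 0.0
```

Run:
```python
from h import *
from rig import r,eyes
o=r.get_obs();st(o)
plan(o,S(-130,-25),92,SY+90,38)
```

```text
t 8.0 stand [-129.5   36.3   93.9] rot [180.   -0.   -4.4] q [-55.  24.  58. 129. -32.  42. -70.] F [ 0.   0.7 -0.1] g 0.995 0.0
38 rows, ends [514.7  -2.1  91.9] [-180.     0.   175.1]
[[0.04, 0.0, 0.0, -0.0, -0.0, 0.95, 85], [0.04, -0.0, 0.0, -0.0, -0.0, 0.95, 85], [0.04, -0.01, 0.0, -0.0, -0.0, 0.95, 85], [0.04, -0.01, 0.0, -0.0, -0.0, 0.95, 85], [0.04, -0.01, 0.0, -0.0, -0.0, 0.95, 85], [0.04, -0.02, 0.0, -0.0, -0.0, 0.95, 85], [0.04, -0.02, 0.0, -0.0, -0.0, 0.95, 85], [0.03, -0.02, 0.0, -0.0, -0.0, 0.95, 85]]
[[0.03, -0.02, 0.0, -0.0, -0.0, 0.95, 85], [0.03, -0.03, 0.0, -0.0, -0.0, 0.95, 85], [0.03, -0.03, 0.0, -0.0, -0.0, 0.95, 85], [0.02, -0.03, 0.0, -0.0, -0.0, 0.95, 85], [0.02, -0.03, 0.0, -0.0, -0.0, 0.95, 85], [0.02, -0.04, 0.0, -0.0, -0.0, 0.95, 85], [0.02, -0.04, 0.0, -0.0, -0.0, 0.95, 85], [0.01, -0.04, 0.0, -0.0, -0.0, 0.95, 85]]
[[0.01, -0.04, 0.0, -0.0, -0.0, 0.95, 85], [0.01, -0.04, 0.0, -0.0, -0.0, 0.95, 85], [0.0, -0.04, 0.0, -0.0, -0.0, 0.95, 85], [0.0, -0.04, 0.0, -0.0, -0.0, 0.95, 85], [-0.0, -0.04, 0.0, -0.0, -0.0, 0.95, 85], [-0.01, -0.04, 0.0, -0.0, -0.0, 0.95, 85], [-0.01, -0.04, 0.0, -0.0, -0.0, 0.95, 85], [-0.01, -0.04, 0.0, -0.0, -0.0, 0.95, 85]]
[[-0.02, -0.04, 0.0, -0.0, -0.0, 0.95, 85], [-0.02, -0.03, 0.0, -0.0, -0.0, 0.95, 85], [-0.02, -0.03, 0.0, -0.0, -0.0, 0.95, 85], [-0.02, -0.03, 0.0, -0.0, -0.0, 0.95, 85], [-0.03, -0.03, 0.0, -0.0, -0.0, 0.95, 85], [-0.03, -0.03, 0.01, -0.0, -0.0, 0.95, 85], [-0.03, -0.03, 0.0, -0.0, -0.0, 0.95, 85], [-0.03, -0.02, 0.01, -0.0, -0.0, 0.95, 85]]
[[-0.03, -0.02, 0.0, -0.0, -0.0, 0.95, 85], [-0.04, -0.02, 0.01, -0.0, -0.0, 0.95, 85], [-0.04, -0.01, 0.0, -0.0, -0.0, 0.95, 85], [-0.04, -0.01, 0.01, -0.0, -0.0, 0.95, 85], [-0.04, -0.01, 0.0, -0.0, -0.0, 0.95, 85], [-0.04, 0.0, 0.01, -0.0, -0.0, 0.95, 85]]
```

Request:
send_rows([
  [0,0,0,0,0,-1,85],
  [0,0,0,0,0,-1,85],
  [0,0,0,0,0,-1,85],
  [0,0,0,0,0,-1,85],
  [0,0,0,0,0,-1,85],
  [0,0,0,0,0,-1,85],
  [0,0,0,0,0,-1,85],
  [0,0,0,0,0,-1,85],
])

```text
time: 8.8
tcp_pos: [453.0, 3.7, 92.1]
tcp_rot: [-180.0, 0.0, 35.9]
force: [-0.5, 0.4, 0.1]
grip_width: 0.993
grip_force: 0.0
```

Request:
send_rows([
  [0,0,0,0,0,-1,85],
  [0,0,0,0,0,-1,85],
  [0,0,0,0,0,-1,85],
  [0,0,0,0,0,-1,85],
  [0,0,0,0,0,-1,85],
  [0,0,0,0,0,-1,85],
  [0,0,0,0,0,-1,85],
  [0,0,0,0,0,-1,85],
])

```text
time: 9.6
tcp_pos: [453.0, 3.6, 92.1]
tcp_rot: [-180.0, 0.0, 75.9]
force: [0.1, 0.1, -0.2]
grip_width: 0.997
grip_force: 0.0
```

Request:
send_rows([
  [0,0,0,0,0,-1,85],
  [0,0,0,0,0,-1,85],
  [0,0,0,0,0,-1,85],
  [0,0,0,0,0,-1,85],
  [0,0,0,0,0,-1,85],
  [0,0,0,0,0,-1,85],
  [0,0,0,0,0,-1,85],
  [0,0,0,0,0,-1,85],
])

```text
time: 10.4
tcp_pos: [453.0, 3.6, 92.1]
tcp_rot: [-180.0, -0.0, 115.8]
force: [-1.2, -0.2, -0.1]
grip_width: 0.996
grip_force: 0.0
```

Request:
send_rows([
  [0,0,0,0,0,-1,85],
  [0,0,0,0,0,-1,85],
  [0,0,0,0,0,-1,85],
  [0,0,0,0,0,-1,85],
  [0,0,0,0,0,-1,85],
  [0,0,0,0,0,-1,85],
  [0,0,0,0,0,-1,85],
  [0,0,0,0,0,-1,85],
])

```text
time: 11.2
tcp_pos: [453.0, 3.6, 92.1]
tcp_rot: [-180.0, -0.0, 155.8]
force: [1.3, 0.6, 0.8]
grip_width: 0.996
grip_force: 0.0
```

Request:
send_rows([
  [-0.3,0,0,0,0,-1,85],
  [-0.3,0,0,0,0,-1,85],
  [-0.3,0,0,0,0,-1,85],
  [-0.3,0,0,0,0,-1,85],
  [-0.3,0,0,0,0,0,85],
  [0,0,0,0,0,0,85],
  [0,0,0,0,0,0,85],
])

```text
time: 11.9
tcp_pos: [510.5, -11.0, 91.9]
tcp_rot: [-180.0, -0.0, 175.5]
force: [0.0, 0.1, 0.8]
grip_width: 0.996
grip_force: 0.0
```

Run:
```python
from h import *
from rig import r,eyes
o=r.get_obs();st(o)
d=eyes.get_image("scene");np.savez("pics/s2.npz",**d)
C=cloud(d);hs=cv2.cvtColor(d["image"],cv2.COLOR_RGB2HSV)
reg=(C[...,0]>410)&(C[...,0]<565)&(C[...,1]>-60)&(C[...,1]<60)
m=reg&(hs[...,1]>90)&((hs[...,0]<20)|(hs[...,0]>170))&(C[...,2]>27)&(C[...,2]<40)
v,u=np.nonzero(m);P=plane(d,np.c_[u,v],32)[:,:2]
print(len(P),cv2.minAreaRect(P.astype(np.float32)),P.min(0),P.max(0),"exp centre",S(-130))
cv2.imwrite("pics/s2.png",cv2.resize(d["image"][180:270,210:330],None,fx=5,fy=5,interpolation=cv2.INTER_CUBIC)[:,:,::-1])
```

```text
t 11.9 stand [-139.3  -21.7   91.9] rot [-180.    -0.   175.5] q [-17.  20.  13. 120.  -7.  40.  86.] F [0.  0.1 0.8] g 0.996 0.0
343 ((489.81304931640625, 2.0087356567382812), (45.57542419433594, 118.47004699707031), 86.20508575439453) [429.67934249 -22.8394008 ] [549.42982823  26.75598722] exp centre [ 4.89526526e+02 -1.16857789e-01]
```

View pics/s2.png

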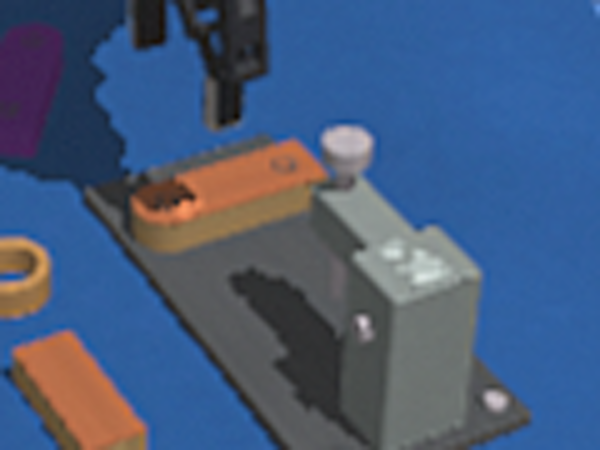

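The block lies across the plate, with its round end at crop (150,205) and its square mark at crop (285,163). Now I'll regrip near the round end.

Request:
send_rows([
  [-0.13,-0.23,0,0,0,0,85],
  [0,0,0.5,0,0,0,85],
  [0,0,0.8,0,0,0,85],
  [0,0,0.45,0,0,0,85],
  [0,0,0.24,0,0,0,85],
  [0,0,0,0,0,0,85],
  [0,0,0,0,0,0,30],
  [0,0,0,0,0,0,30],
])

```text
time: 12.75
tcp_pos: [516.1, -20.4, 13.6]
tcp_rot: [180.0, 0.1, 175.7]
force: [1.9, 1.9, 2.0]
grip_width: 0.689
grip_force: 1.0
```

Request:
send_rows([
  [0,0,0,0,0,0,30],
  [0,0,0,0,0,0,30],
  [0,0,0,0,0,0,30],
  [0,0,0,0,0,0,30],
  [0,0,0,0,0,0,30],
  [0,0,0,0,0,0,30],
], squeeze=50)

```text
time: 13.35
tcp_pos: [516.2, -20.5, 13.8]
tcp_rot: [180.0, 0.1, 175.6]
force: [-2.3, 2.1, 17.3]
grip_width: 0.485
grip_force: 47.0
```

Run:
```python
from h import *
from rig import r,eyes
o=r.get_obs();st(o);print(o["tcp_pos"])
# after lifting 30: turn and go to block centre at stand -140 -> gripper at -165
o=dict(o);o["tcp_pos"]=o["tcp_pos"]+[0,0,30]
plan(o,S(-165),o["tcp_pos"][2],SY,19,30)
```

```text
t 13.35 stand [-148.3  -28.2   13.8] rot [1.800e+02 1.000e-01 1.756e+02] q [-14.  28.  11. 122. -10.  31.  90.] F [-2.3  2.1 17.3] g 0.485 47.0
[516.19903818 -20.48098402  13.80319438]
19 rows, ends [486.7 -35.1  43.7] [179.9  -0.   85.4]
[[0.04, -0.02, -0.0, 0.0, 0.0, 0.95, 30], [0.03, -0.03, -0.0, 0.0, 0.0, 0.95, 30], [0.03, -0.03, -0.0, 0.0, 0.0, 0.95, 30], [0.03, -0.03, -0.0, 0.0, 0.0, 0.95, 30], [0.03, -0.03, -0.0, 0.0, 0.0, 0.95, 30], [0.03, -0.04, -0.0, 0.0, 0.0, 0.95, 30], [0.02, -0.04, -0.0, 0.0, 0.0, 0.95, 30], [0.02, -0.04, -0.0, 0.0, 0.0, 0.95, 30]]
[[0.02, -0.04, -0.0, 0.0, 0.0, 0.95, 30], [0.01, -0.04, -0.0, 0.0, 0.0, 0.95, 30], [0.01, -0.04, -0.0, 0.0, 0.0, 0.95, 30], [0.01, -0.04, -0.0, 0.0, 0.0, 0.95, 30], [0.0, -0.04, -0.0, 0.0, 0.0, 0.95, 30], [-0.0, -0.04, -0.0, 0.0, 0.0, 0.95, 30], [-0.01, -0.04, -0.0, 0.0, 0.0, 0.95, 30], [-0.01, -0.04, -0.0, 0.0, 0.0, 0.95, 30]]
[[-0.01, -0.04, -0.0, 0.0, 0.0, 0.95, 30], [-0.02, -0.04, -0.0, 0.0, 0.0, 0.95, 30], [-0.02, -0.05, -0.0, 0.0, 0.0, 0.95, 30]]
```

I made a sign slip on y, so one finger pushed the block along as it closed. I'll check the grip.

Run:
```python
from h import *
from rig import r,eyes
d=eyes.get_image("scene");np.savez("pics/s3.npz",**d)
C=cloud(d);hs=cv2.cvtColor(d["image"],cv2.COLOR_RGB2HSV)
reg=(C[...,0]>410)&(C[...,0]<565)&(C[...,1]>-60)&(C[...,1]<60)
m=reg&(hs[...,1]>90)&((hs[...,0]<20)|(hs[...,0]>170))&(C[...,2]>27)&(C[...,2]<40)
v,u=np.nonzero(m);P=plane(d,np.c_[u,v],32)[:,:2]
print(len(P),cv2.minAreaRect(P.astype(np.float32)),P.min(0),P.max(0),np.median(C[m][:,2]))
cv2.imwrite("pics/s3.png",cv2.resize(d["image"][170:260,190:310],None,fx=5,fy=5,interpolation=cv2.INTER_CUBIC)[:,:,::-1])
```

```text
233 ((485.81915283203125, -12.08230209350586), (46.41759490966797, 120.06874084472656), 73.90992736816406) [424.05837238 -42.50853079] [544.59812144  22.50360655] 32.9647590415608
```

View pics/s3.png

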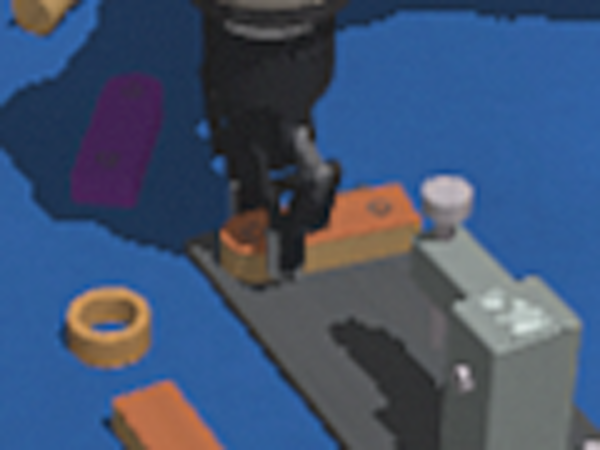

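The block is gripped about 12° askew. I'll open, turn to its line and regrip.

Request:
send_rows([
  [0,0,0,0,0,0,85],
  [0,0,0,0,0,0,85],
  [0,0,0,0,0,0,85],
  [0,0,0,0,0,0,85],
  [0,0,0,0,0,0.8,85],
  [0.08,0,0,0,0,0.8,85],
  [0.08,0,0,0,0,0.74,85],
  [0,0,0,0,0,0,85],
])

```text
time: 14.2
tcp_pos: [508.5, -19.4, 12.4]
tcp_rot: [-180.0, -0.0, 163.9]
force: [-0.0, 0.2, -0.1]
grip_width: 0.994
grip_force: 0.0
```

Request:
send_rows([
  [0,0,0,0,0,0,30],
  [0,0,0,0,0,0,30],
  [0,0,0,0,0,0,30],
  [0,0,0,0,0,0,30],
  [0,0,0,0,0,0,30],
  [0,0,0,0,0,0,30],
  [0,0,0,0,0,0,30],
], squeeze=50)

```text
time: 14.9
tcp_pos: [509.2, -19.6, 12.8]
tcp_rot: [180.0, 0.0, 164.0]
force: [-2.0, -1.2, 8.1]
grip_width: 0.46
grip_force: 49.6
```

Run:
```python
from h import *
from rig import r,eyes
o=r.get_obs();st(o);print(o["tcp_pos"])
d=eyes.get_image("scene")
C=cloud(d);hs=cv2.cvtColor(d["image"],cv2.COLOR_RGB2HSV)
reg=(C[...,0]>410)&(C[...,0]<565)&(C[...,1]>-60)&(C[...,1]<60)
m=reg&(hs[...,1]>90)&((hs[...,0]<20)|(hs[...,0]>170))&(C[...,2]>27)&(C[...,2]<40)
v,u=np.nonzero(m);P=plane(d,np.c_[u,v],32)[:,:2]
print(len(P),cv2.minAreaRect(P.astype(np.float32)),P.min(0),P.max(0))
o=dict(o);o["tcp_pos"]=o["tcp_pos"]+[0,0,30]
plan(o,S(-165),o["tcp_pos"][2],SY,16,30)
```

```text
t 14.9 stand [-147.9  -21.1   12.8] rot [180.   0. 164.] q [-16.  28.  14. 123. -13.  30.  81.] F [-2.  -1.2  8.1] g 0.46 49.6
[509.19772662 -19.56545651  12.84400057]
244 ((486.4229431152344, -9.281055450439453), (49.084049224853516, 120.4194107055664), 76.79142761230469) [424.05837238 -41.38001604] [544.59812144  20.91857502]
16 rows, ends [486.9 -34.9  42.8] [180.   -0.   85.6]
[[0.03, -0.03, -0.0, 0.0, 0.0, 0.98, 30], [0.02, -0.04, -0.0, 0.0, 0.0, 0.98, 30], [0.02, -0.04, -0.0, 0.0, 0.0, 0.98, 30], [0.02, -0.04, -0.0, 0.0, 0.0, 0.98, 30], [0.01, -0.04, -0.0, 0.0, 0.0, 0.98, 30], [0.01, -0.04, -0.0, 0.0, 0.0, 0.98, 30], [0.01, -0.04, -0.0, 0.0, 0.0, 0.98, 30], [0.0, -0.04, -0.0, 0.0, 0.0, 0.98, 30]]
[[0.0, -0.04, -0.0, 0.0, 0.0, 0.98, 30], [-0.0, -0.04, -0.0, 0.0, 0.0, 0.98, 30], [-0.01, -0.04, -0.0, 0.0, 0.0, 0.98, 30], [-0.01, -0.04, -0.0, 0.0, 0.0, 0.98, 30], [-0.01, -0.04, -0.0, 0.0, 0.0, 0.98, 30], [-0.02, -0.04, -0.0, 0.0, 0.0, 0.98, 30], [-0.02, -0.04, -0.0, 0.0, 0.0, 0.98, 30], [-0.02, -0.04, -0.0, 0.0, 0.0, 0.98, 30]]
```

Request:
send_rows([
  [0,0,-0.4,0,0,0,30],
  [0,0,-0.4,0,0,0.1,30],
  [0.03,-0.03,0,0,0,0.98,30],
  [0.02,-0.04,0,0,0,0.98,30],
  [0.02,-0.04,0,0,0,0.98,30],
  [0.02,-0.04,0,0,0,0.98,30],
  [0.01,-0.04,0,0,0,0.98,30],
  [0.01,-0.04,0,0,0,0.98,30],
])

```text
time: 15.75
tcp_pos: [500.5, -25.6, 44.5]
tcp_rot: [-180.0, -0.0, 133.9]
force: [-0.6, -0.0, -1.7]
grip_width: 0.451
grip_force: 51.0
```

Request:
send_rows([
  [0.01,-0.04,0,0,0,0.98,30],
  [0,-0.04,0,0,0,0.98,30],
  [0,-0.04,0,0,0,0.98,30],
  [0,-0.04,0,0,0,0.98,30],
  [-0.01,-0.04,0,0,0,0.98,30],
  [-0.01,-0.04,0,0,0,0.98,30],
  [-0.01,-0.04,0,0,0,0.98,30],
  [-0.02,-0.04,0,0,0,0.98,30],
])

```text
time: 16.55
tcp_pos: [489.6, -32.8, 44.5]
tcp_rot: [-180.0, -0.0, 94.7]
force: [0.4, -0.1, -1.5]
grip_width: 0.452
grip_force: 51.0
```

Request:
send_rows([
  [-0.02,-0.04,0,0,0,0.98,30],
  [-0.02,-0.04,0,0,0,0.98,30],
  [0,0,0,0,0,0,30],
  [0,0,0,0,0,0,30],
])

```text
time: 16.95
tcp_pos: [486.6, -34.5, 44.5]
tcp_rot: [-180.0, 0.0, 85.2]
force: [-0.3, -0.3, -2.1]
grip_width: 0.456
grip_force: 50.9
```

```bash
cat > meas.py <<'E'
from h import *
from rig import r,eyes
import sys
z=float(sys.argv[1]);o=r.get_obs();st(o);print(o["tcp_pos"])
for n in("top","scene"):
    d=eyes.get_image(n);C=cloud(d);hs=cv2.cvtColor(d["image"],cv2.COLOR_RGB2HSV)
    reg=(np.abs(C[...,0]-492)<45)&(C[...,1]>-110)&(C[...,1]<160)
    m=reg&(hs[...,1]>90)&((hs[...,0]<20)|(hs[...,0]>170))&(abs(C[...,2]-z)<7)
    v,u=np.nonzero(m);print(n,len(v))
    if len(v)<20: continue
    P=plane(d,np.c_[u,v],z)[:,:2];print(cv2.minAreaRect(P.astype(np.float32)),P.min(0),P.max(0))
    a=np.radians(SY);Q=(P-TIP)@np.array([[np.cos(a),-np.sin(a)],[np.sin(a),np.cos(a)]]);print("stand x,y range",Q.min(0).round(1),Q.max(0).round(1))
    np.savez(f"pics/{sys.argv[2]}_{n}.npz",**d)
    u0,v0=int(u.mean()),int(v.mean());cv2.imwrite(f"pics/{sys.argv[2]}_{n}.png",cv2.resize(d["image"][max(0,v0-45):v0+45,max(0,u0-60):u0+60],None,fx=5,fy=5,interpolation=cv2.INTER_CUBIC)[:,:,::-1]);print("crop origin",u0-60,v0-45)
E
python3 meas.py 64 p1
```

```text
t 16.95 stand [-164.5    0.3   44.5] rot [-180.     0.    85.2] q [-33.  27.  36. 126. -28.  35.  19.] F [-0.3 -0.3 -2.1] g 0.456 50.9
[486.57678778 -34.45545186  44.47278584]
top 0
scene 310
((490.9135437011719, -2.4563980102539062), (119.21493530273438, 45.331687927246094), 85.16777038574219) [465.5285832  -61.61905499] [517.32251324  57.39049549]
stand x,y range [-191.8  -24.6] [-72.6  21.3]
crop origin 195 163
```

Request:
send_rows([
  [0,0,0.4,0,0,-0.08,30],
  [0,0,0.3,0,0,0,30],
  [0,0,0.07,0,0,0,30],
  [0.2,0,0,0,0,0,30],
  [0.4,0,0,0,0,0,30],
  [0.2,0,0,0,0,0,30],
  [0,0,0,0,0,0,30],
  [0,0,0,0,0,0,30],
])

```text
time: 17.85
tcp_pos: [489.1, -2.9, 13.8]
tcp_rot: [180.0, 0.0, 85.5]
force: [-0.8, -0.5, -0.9]
grip_width: 0.458
grip_force: 50.9
```

```bash
python3 meas.py 32 p2
```

```text
t 17.85 stand [-132.8    0.2   13.8] rot [180.    0.   85.5] q [-34.  30.  33. 126. -31.  32.  18.] F [-0.8 -0.5 -0.9] g 0.458 50.9
[489.08921214  -2.85943146  13.80800934]
top 0
scene 336
((492.2899475097656, 26.685550689697266), (121.62493133544922, 45.253841400146484), 85.71635437011719) [466.85584934 -33.56148202] [517.84518801  88.12988763]
stand x,y range [-163.9  -23.3] [-42.3  22. ]
crop origin 200 177
```

View pics/p2_scene.png

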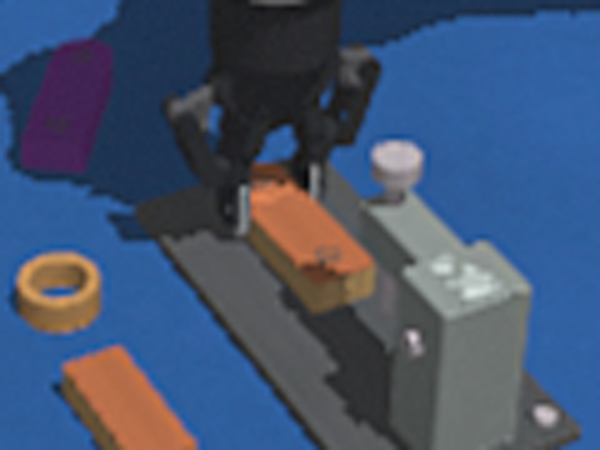

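Square mark at crop (328,254), cap top at crop (397,158). The block is in line with the stand.

Run:
```python
from h import *
d=np.load("pics/p2_scene.npz");t=np.load("pics/top0.npz")
a=np.radians(SY);M=np.array([[np.cos(a),-np.sin(a)],[np.sin(a),np.cos(a)]])
f=lambda P:((P[:,:2]-TIP)@M).round(1)
print("mark",f(plane(d,[265.2,227.4],33.3)))
# refine mark: dark pixels
g=cv2.cvtColor(d["image"],cv2.COLOR_RGB2HSV)
for n,dd,w in(("scene",d,(268,292,198,222)),("top",t,(205,235,175,200))):
    C=cloud(dd);m=(abs(C[...,2]-148)<4);k=np.zeros_like(m);k[w[2]:w[3],w[0]:w[1]]=1;m&=k
    v,u=np.nonzero(m);P=plane(dd,np.c_[u,v],148);c,rad=cv2.minEnclosingCircle(P[:,:2].astype(np.float32));print(n,len(v),"cap stand",f(np.array([c])),rad,f(P.mean(0)[None]))
# plate edges: in scene, colour mask, no depth
C=cloud(d)
for n,dd in(("scene",np.load("pics/scene0.npz")),("top",t)):
    C=cloud(dd);hs=cv2.cvtColor(dd["image"],cv2.COLOR_RGB2HSV)
    m=(hs[...,1]<70)&(abs(C[...,2]-10)<5)&(abs(C[...,0]-496)<75)&(abs(C[...,1]-84)<155)
    v,u=np.nonzero(m);P=plane(dd,np.c_[u,v],10)[:,:2];q=f(P)
    print(n,cv2.minAreaRect(P.astype(np.float32)),[np.percentile(q[(q[:,0]>-180)&(q[:,0]<-110),1],p).round(1) for p in(1,99)],q[:,0].min(),q[:,0].max())
```

```text
mark [[-67.9   2.5]]
scene 59 cap stand [[ 2.1 -1.1]] 16.713537216186523 [[ 0.  -1.2]]
top 59 cap stand [[0.2 0.5]] 12.529601097106934 [[0.2 0.1]]
scene ((498.109375, 87.24617004394531), (290.1932067871094, 130.9850311279297), 85.6578369140625) [np.float64(-66.2), np.float64(61.2)] -187.4 102.9
top ((496.0557861328125, 84.20022583007812), (288.1883850097656, 128.14300537109375), 85.62077331542969) [np.float64(-62.4), np.float64(63.1)] -189.5 98.7
```

Request:
send_rows([
  [0.2,0.02,0,0,0,-0.02,30],
  [0.4,0,0,0,0,0,30],
  [0.4,0,0,0,0,0,30],
  [0.4,0,0,0,0,0,30],
  [0.2,0,0,0,0,0,30],
  [0,0,0.02,0,0,0,30],
  [0,0,0.02,0,0,0,30],
  [0,0,0,0,0,0,30],
])

```text
time: 18.75
tcp_pos: [495.1, 62.0, 12.8]
tcp_rot: [-180.0, -0.1, 85.6]
force: [-5.8, 11.2, 20.6]
grip_width: 0.458
grip_force: 53.6
```

Request:
send_rows([
  [0,0,0,0,0,0,85],
  [0,0,0,0,0,0,85],
  [0,0,0,0,0,0,85],
  [0,0,0,0,0,0,85],
  [0,0,0,0,0,0,85],
  [0,0,-0.5,0,0,0,85],
  [0,0,-1,0,0,0,85],
  [0,0,-1,0,0,0,85],
])

```text
time: 19.55
tcp_pos: [494.3, 60.4, 112.8]
tcp_rot: [-179.9, 0.1, 85.5]
force: [0.8, 0.6, 1.5]
grip_width: 0.994
grip_force: 0.0
```

Request:
send_rows([
  [-0.5,0,-1,0,0,0,85],
  [-1,0,-1,0,0,0,85],
  [-1,0,-1,0,0,0,85],
  [-1,0,0,0,0,0,85],
  [-1,0,0,0,0,0,85],
  [-1,0,0,0,0,0,85],
  [-1,0,0,0,0,0,85],
  [-0.5,0,0,0,0,0,85],
])

```text
time: 20.35
tcp_pos: [472.9, -212.1, 223.0]
tcp_rot: [180.0, 0.0, 85.4]
force: [0.4, 0.0, -0.1]
grip_width: 0.993
grip_force: 0.0
```

```bash
python3 meas.py 32 p3
```

```text
t 20.35 stand [-3.426e+02  3.000e-01  2.230e+02] rot [180.    0.   85.4] q [-30.  15.  56. 115. -15.  58.  28.] F [ 0.4  0.  -0.1] g 0.993 0.0
[ 472.87621386 -212.05421275  223.01065405]
top 414
((494.6627197265625, 87.37619018554688), (117.33316802978516, 37.7003288269043), 88.57526397705078) [474.6780232   28.58139191] [514.35952804 146.17861996]
stand x,y range [-101.3  -19.6] [16.1 21.4]
crop origin 177 151
scene 348
((498.7497863769531, 87.78111267089844), (123.81871795654297, 45.1076774597168), 87.1435546875) [474.50896374  26.26211613] [523.08500899 149.24342478]
stand x,y range [-103.7  -25.7] [20.4 20.1]
crop origin 207 188
```

Run:
```python
import cv2,numpy as np
a=cv2.imread("pics/p3_top.png");b=cv2.imread("pics/p3_scene.png")
cv2.imwrite("pics/p3.png",cv2.resize(np.vstack([a[100:400,:],b[50:350]]),None,fx=1,fy=1))
```

```text
(no output)
```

View pics/p3.png

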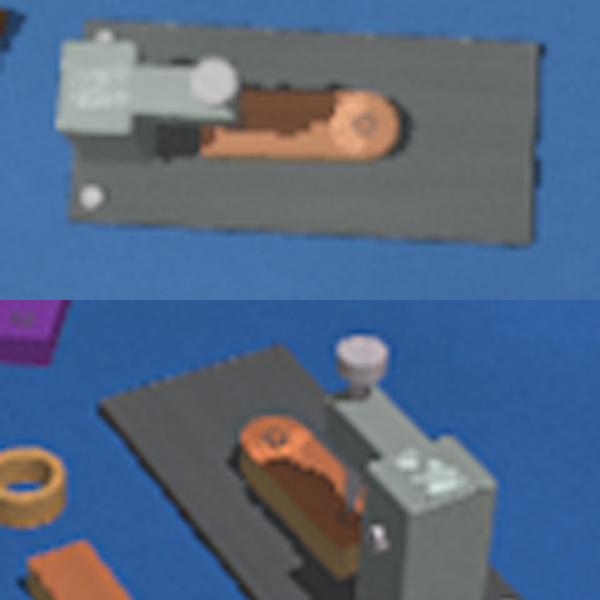

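The block is in, with its square end under the tip and its round mark at top-panel (363,124). It looks about 2° off the stand's line, so I'll measure.

```bash
cat > m3.py <<'E'
from h import *
import sys
a=np.radians(SY);M=np.array([[np.cos(a),-np.sin(a)],[np.sin(a),np.cos(a)]])
f=lambda P:(np.atleast_2d(P)[:,:2]-TIP)@M
t=np.load(f"pics/{sys.argv[1]}_top.npz");s=np.load(f"pics/{sys.argv[1]}_scene.npz")
for n,d,box in(("top",t,(207,180,265,212)),("scene",s,(240,205,300,250))):
    im=cv2.resize(d["image"],None,fx=4,fy=4,interpolation=cv2.INTER_CUBIC);hs=cv2.cvtColor(im,cv2.COLOR_RGB2HSV)
    m=((hs[...,1]>95)&((hs[...,0]<16)|(hs[...,0]>170)))
    if n=="scene": m&=(hs[...,1]>140)
    k=np.zeros_like(m);k[4*box[1]:4*box[3],4*box[0]:4*box[2]]=1;m&=k
    v,u=np.nonzero(m);q=f(plane(d,np.c_[(u-1.5)/4,(v-1.5)/4],32))
    ed=[]
    for lo in range(-78,-12,3):
        w=q[(q[:,0]>=lo)&(q[:,0]<lo+3),1]
        if len(w)>5: ed.append((lo+1.5,w.min(),w.max()))
    ed=np.array(ed);i=(ed[:,0]<-16)
    for c in(1,2):
        p=np.polyfit(ed[i,0],ed[i,c],1);print(n,"edge",c,"slope deg",np.degrees(np.arctan(p[0])).round(2),"y at -40:",np.polyval(p,-40).round(1),"res",np.std(np.polyval(p,ed[i,0])-ed[i,c]).round(2))
    print(n,"x ends",q[:,0].min().round(1),q[:,0].max().round(1))
E
python3 m3.py p3
python3 - <<'E'
import sys;sys.argv=["","p3"]
exec(open("m3.py").read().split("for n,d,box")[0])
print("round mark top",f(plane(t,[249.2,195.4],32)),"scene",f(plane(s,[262,225],32)))
E
```

```text
top edge 1 slope deg 3.25 y at -40: -20.1 res 0.38
top edge 2 slope deg 1.82 y at -40: 20.7 res 0.23
top x ends -104.6 16.4
scene edge 1 slope deg 4.45 y at -40: -18.0 res 0.76
scene edge 2 slope deg -10.63 y at -40: 14.1 res 2.75
scene x ends -101.6 16.0
round mark top [[-82.96808389  -2.35666665]] scene [[-83.20692146   0.6613067 ]]
```

Request:
send_rows([
  [0.5,0,0,0,0,0,85],
  [1,0,0,0,0,0,85],
  [1,0,0,0,0,0,85],
  [1,0,0,0,0,-0.25,85],
  [1,0,0,0,0,-0.25,85],
  [1,0,0.8,0,0,0,85],
  [0.9,0,1,0,0,0,85],
  [0.3,0,1,0,0,0,85],
])

```text
time: 21.25
tcp_pos: [489.9, 59.6, 113.3]
tcp_rot: [179.9, -0.1, 88.3]
force: [0.7, 0.6, -0.1]
grip_width: 0.994
grip_force: 0.0
```

Request:
send_rows([
  [0,0,0,0,0,0,85],
])

```text
time: 21.35
tcp_pos: [487.0, 57.0, 110.7]
tcp_rot: [-179.6, 0.2, 88.3]
force: [-0.4, 0.2, 0.9]
grip_width: 0.995
grip_force: 0.0
```

Run:
```python
from h import *
from rig import r
o=r.get_obs();st(o)
plan(o,S(-71,-1),14.8,88)
```

```text
t 21.35 stand [-73.2   6.9 110.7] rot [-179.6    0.2   88.3] q [-51.  21.  45. 123. -22.  44.   6.] F [-0.4  0.2  0.9] g 0.995 0.0
3 rows, ends [495.   58.5  14.6] [-179.9    0.    88. ]
[[0.02, 0.07, 0.8, -0.02, 0.01, 0.02, 85], [0.02, 0.07, 0.8, -0.02, 0.01, 0.02, 85], [0.01, 0.07, 0.8, -0.02, 0.01, 0.02, 85]]
```

Request:
send_rows([
  [0.02,0.15,0,0,0,0,85],
  [0,0,0.6,0,0,0,85],
  [0,0,0,0,0,0,85],
  [0,0,0,0,0,0,85],
])

```text
time: 21.75
tcp_pos: [496.7, 54.9, 92.1]
tcp_rot: [179.9, -0.0, 88.0]
force: [-0.7, 0.9, 1.1]
grip_width: 0.992
grip_force: 0.0
```

Run:
```python
from h import *
from rig import r
o=r.get_obs();st(o)
plan(o,S(-71,-1),14.8,88)
```

```text
t 21.75 stand [-74.6  -2.9  92.1] rot [179.9  -0.   88. ] q [-48.  24.  43. 123. -24.  41.   9.] F [-0.7  0.9  1.1] g 0.992 0.0
2 rows, ends [494.9  58.7  14.9] [-180.   -0.   88.]
[[0.04, -0.02, 0.97, 0.01, -0.0, -0.0, 85], [0.05, -0.03, 0.96, 0.01, -0.0, -0.0, 85]]
```

Request:
send_rows([
  [0.04,-0.02,0.7,0,0,0,85],
  [0.05,-0.03,0.7,0,0,0,85],
  [0,0,0.4,0,0,0,85],
  [0,0,0.1,0,0,0,85],
  [0,0,0,0,0,0,85],
  [0,0,0,0,0,0,30],
  [0,0,0,0,0,0,30],
  [0,0,0,0,0,0,30],
], squeeze=40)

```text
time: 22.55
tcp_pos: [494.4, 59.7, 15.2]
tcp_rot: [179.9, -0.0, 88.1]
force: [0.5, 0.3, 0.3]
grip_width: 0.506
grip_force: 0.0
```

Request:
send_rows([
  [0,0,0,0,0,0,30],
  [0,0,0,0,0,0,30],
  [0,0,0,0,0,0,30],
  [0,0,0,0,0,0,30],
])

```text
time: 22.95
tcp_pos: [494.4, 59.6, 15.2]
tcp_rot: [180.0, -0.1, 88.0]
force: [-3.0, 0.6, 15.9]
grip_width: 0.456
grip_force: 38.7
```

Run:
```python
from h import *
from rig import r
o=r.get_obs();st(o)
p=o["tcp_pos"]
plan(o,S(-67,-.3),p[2],SY,4,30)
```

```text
t 22.95 stand [-70.   -0.3  15.2] rot [ 1.8e+02 -1.0e-01  8.8e+01] q [-42.  31.  35. 125. -33.  33.  15.] F [-3.   0.6 15.9] g 0.456 38.7
4 rows, ends [494.6  62.8  15.2] [ 1.80e+02 -1.00e-01  8.56e+01]
[[0.02, 0.0, 0.0, 0.0, -0.0, 0.12, 30], [0.02, 0.0, 0.0, 0.0, -0.0, 0.12, 30], [0.02, 0.0, 0.0, 0.0, -0.0, 0.12, 30], [0.02, 0.0, 0.0, 0.0, -0.0, 0.12, 30]]
```

Request:
send_rows([
  [0,0,-0.02,0,0,0,30],
  [0.02,0,-0.01,0,0,0.13,30],
  [0.02,0,0,0,0,0.13,30],
  [0.03,0,0,0,0,0.13,30],
  [0.03,0,0,0,0,0.11,30],
  [0,0,0,0,0,0,30],
  [0,0,0,0,0,0,30],
  [0,0,0,0,0,0,30],
])

```text
time: 23.75
tcp_pos: [494.2, 63.4, 15.6]
tcp_rot: [-180.0, 0.0, 85.6]
force: [-0.7, -0.7, -1.9]
grip_width: 0.456
grip_force: 40.3
```

Run:
```python
from h import *
from rig import r
o=r.get_obs();st(o)
```

```text
t 23.75 stand [-66.3   0.2  15.6] rot [-180.     0.    85.6] q [-43.  31.  35. 125. -33.  33.  13.] F [-0.7 -0.7 -1.9] g 0.456 40.3
```

Request:
send_rows([
  [0,0,0.01,0,0,0,30],
  [0,0,0,0,0,0,30],
  [0,0,0,0,0,0,50],
  [0,0,0,0,0,0,85],
  [0,0,0,0,0,0,85],
  [0,0,0,0,0,0,85],
  [0,0,-0.5,0,0,0,85],
  [0,0,-1,0,0,0,85],
])

```text
time: 24.55
tcp_pos: [492.8, 62.9, 74.3]
tcp_rot: [-179.8, 0.1, 85.5]
force: [1.1, 1.7, 0.1]
grip_width: 0.994
grip_force: 0.0
```

Request:
send_rows([
  [0,0,-1,0,0,0,85],
  [-0.5,0,-1,0,0,0,0],
  [-1,0,-1,0,0,0,0],
  [-1,0,-1,0,0,0,0],
  [-1,0,0,0,0,0,0],
  [-1,0,0,0,0,0,0],
  [-1,0,0,0,0,0,0],
  [-1,0,0,0,0,0,0],
])

```text
time: 25.35
tcp_pos: [474.4, -187.8, 226.1]
tcp_rot: [180.0, -0.0, 85.6]
force: [1.1, 1.0, -0.5]
grip_width: 0.003
grip_force: 0.0
```

```bash
python3 meas.py 32 p4; python3 m3.py p4
python3 - <<'E'
import cv2,numpy as np
a=cv2.imread("pics/p4_top.png");b=cv2.imread("pics/p4_scene.png")
cv2.imwrite("pics/p4.png",np.vstack([a[100:400,:],b[50:350]]))
E
```

```text
t 25.35 stand [-318.3    0.7  226.1] rot [180.   -0.   85.6] q [-35.  14.  58. 116. -14.  58.  26.] F [ 1.1  1.  -0.5] g 0.003 0.0
[ 474.41254646 -187.82116956  226.11609201]
top 406
((495.9888610839844, 90.0472412109375), (117.29934692382812, 40.15786361694336), 84.92826080322266) [474.6780232   31.74532502] [517.52167445 149.24412593]
stand x,y range [-98.2 -19.7] [19.1 20.6]
crop origin 176 151
scene 348
((498.98309326171875, 93.37481689453125), (127.04389190673828, 44.43429183959961), 84.386962890625) [472.20734318  30.22964428] [525.55752463 154.81354057]
stand x,y range [-99.6 -24.8] [27.1 21. ]
crop origin 207 189
top edge 1 slope deg 0.99 y at -40: -20.6 res 0.53
top edge 2 slope deg -0.97 y at -40: 20.2 res 0.28
top x ends -100.8 19.8
scene edge 1 slope deg 1.22 y at -40: -18.6 res 0.6
scene edge 2 slope deg -13.04 y at -40: 14.5 res 2.5
scene x ends -97.5 20.0
```

View pics/p4.png

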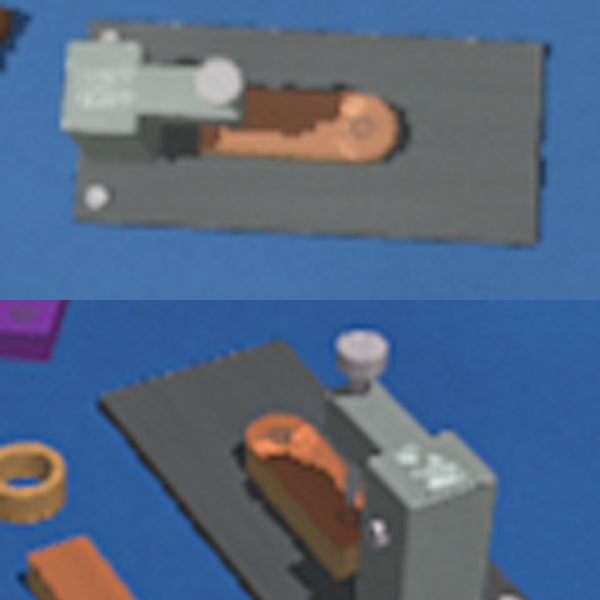

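Now in line, with the round mark at top-panel (362,126). In the scene panel the square mark shows at (347,515), just below the punch. One numeric cross-check, then the press plan.

Run:
```python
import sys;sys.argv=["","p4"]
exec(open("m3.py").read().split("for n,d,box")[0])
print("top round",f(plane(t,[248,195.8],32)),"scene round",f(plane(s,[263.4,225.8],32)),"scene square",f(plane(s,[276,241.6],32)))
g=s["image"][228:250,268:288];cv2.imwrite("pics/z.png",cv2.resize(g,None,fx=25,fy=25,interpolation=cv2.INTER_CUBIC)[:,:,::-1])
from rig import r
o=r.get_obs();st(o);plan(o,S(0.5,-.2),215,SY,None,0)
```

```text
top round [[-79.33680127  -0.90911104]] scene round [[-78.09659202   2.43151861]] scene square [[-1.29336583 -1.39145409]]
t 25.45 stand [-322.4    1.4  226.3] rot [1.80e+02 1.00e-01 8.52e+01] q [-35.  14.  58. 115. -14.  58.  26.] F [-0.4  0.  -0.4] g 0.001 0.0
9 rows, ends [499.9 129.8 215.1] [1.80e+02 1.00e-01 8.56e+01]
[[0.9, -0.0, 0.03, 0.0, 0.0, -0.01, 0], [0.9, -0.0, 0.03, 0.0, 0.0, -0.01, 0], [0.9, -0.0, 0.03, 0.0, 0.0, -0.01, 0], [0.9, -0.0, 0.03, 0.0, 0.0, -0.01, 0], [0.89, -0.0, 0.03, 0.0, 0.0, -0.01, 0], [0.9, 0.0, 0.03, 0.0, 0.0, -0.01, 0], [0.89, 0.0, 0.03, 0.0, 0.0, -0.01, 0], [0.9, 0.0, 0.03, 0.0, 0.0, -0.01, 0]]
[[0.89, 0.01, 0.03, 0.0, 0.0, -0.01, 0]]
```

View pics/z.png

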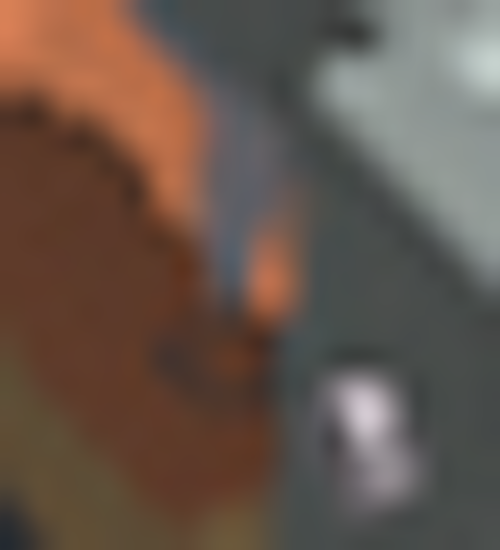

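The zoom shows the punch tip at crop (232,300) and the ring centred near (230,355).

Run:
```python
import sys;sys.argv=["","p4"]
exec(open("m3.py").read().split("for n,d,box")[0])
print("tip",f(plane(s,[276.8,239.5],40)),"ring",f(plane(s,[276.7,241.7],32)))
```

```text
tip [[-0.05866329 -0.01775298]] ring [[-0.03558449  0.11310435]]
```

Request:
send_rows([
  [0.9,0,0,0,0,-0.01,0],
  [0.9,0,0,0,0,-0.01,0],
  [0.9,0,0,0,0,-0.01,0],
  [0.9,0,0,0,0,-0.01,0],
  [0.9,0,0,0,0,-0.01,0],
  [0.9,0,0,0,0,-0.01,0],
  [0.9,0,0,0,0,-0.01,0],
  [0.9,0,0,0,0,-0.01,0],
])

```text
time: 26.25
tcp_pos: [495.9, 102.5, 226.0]
tcp_rot: [-180.0, -0.0, 86.0]
force: [0.9, 0.4, 0.2]
grip_width: -0.004
grip_force: 0.0
```

Request:
send_rows([
  [0.9,0,0.3,0,0,0,0],
  [0,0,0.5,0,0,0,0],
  [0,0,0,0,0,0,0],
  [0,0,0,0,0,0,0],
])

```text
time: 26.65
tcp_pos: [498.6, 135.8, 194.2]
tcp_rot: [-180.0, 0.0, 85.9]
force: [0.4, -0.4, 0.4]
grip_width: -0.004
grip_force: 0.0
```

Run:
```python
from h import *
from rig import r
st(r.get_obs())
```

```text
t 26.65 stand [  6.2   1.4 194.2] rot [-180.     0.    85.9] q [-65.  16.  50. 116. -16.  54. -10.] F [ 0.4 -0.4  0.4] g -0.004 0.0
```

Tip and ring coincide. Now the press.

Request:
send_rows([
  [-0.15,0.03,0.4,0,0,0,0],
  [0,0,0.4,0,0,0,0],
  [0,0,0.2,0,0,0,0],
  [0,0,0.05,0,0,0,0],
  [0,0,0,0,0,0,0],
  [0,0,0,0,0,0,0],
])

```text
time: 27.25
tcp_pos: [499.9, 130.5, 152.7]
tcp_rot: [180.0, -0.0, 85.9]
force: [-0.2, -0.7, 0.2]
grip_width: -0.001
grip_force: 0.0
```

Request:
send_rows([
  [0,0,0.05,0,0,0,0],
  [0,0,0.05,0,0,0,0],
  [0,0,0.05,0,0,0,0],
  [0,0,0,0,0,0,0],
])

```text
time: 27.65
tcp_pos: [499.6, 130.6, 145.8]
tcp_rot: [180.0, 0.0, 86.0]
force: [0.6, 1.3, 1.5]
grip_width: 0.001
grip_force: 0.8
```

Request:
send_rows([
  [0,0,0.04,0,0,0,0],
  [0,0,0.02,0,0,0,0],
  [0,0,0,0,0,0,0],
])

```text
time: 27.95
tcp_pos: [499.6, 130.6, 143.5]
tcp_rot: [180.0, -0.0, 86.0]
force: [-0.2, 1.8, 1.7]
grip_width: 0.002
grip_force: 1.0
```

Request:
send_rows([
  [0,0,0.03,0,0,0,0],
  [0,0,0.03,0,0,0,0],
  [0,0,0,0,0,0,0],
])

```text
time: 28.25
tcp_pos: [499.6, 130.6, 141.0]
tcp_rot: [180.0, 0.0, 86.0]
force: [0.6, 1.1, 2.2]
grip_width: 0.005
grip_force: 1.3
```

Request:
send_rows([
  [0,0,0.02,0,0,0,0],
  [0,0,0.02,0,0,0,0],
  [0,0,0,0,0,0,0],
])

```text
time: 28.55
tcp_pos: [499.6, 130.6, 139.6]
tcp_rot: [180.0, -0.0, 86.0]
force: [-1.3, 1.7, 7.5]
grip_width: -0.001
grip_force: 3.8
```

Contact at about 139.6 mm (force up from 2 to 7.5 N). I'll press a touch more to be sure, then rise.

Request:
send_rows([
  [0,0,0.02,0,0,0,0],
  [0,0,0,0,0,0,0],
])

```text
time: 28.75
tcp_pos: [499.7, 130.6, 139.1]
tcp_rot: [180.0, -0.0, 85.9]
force: [-2.4, 1.1, 14.7]
grip_width: 0.0
grip_force: 7.1
```

Request:
send_rows([
  [0,0,-0.1,0,0,0,0],
  [0,0,-0.2,0,0,0,0],
  [0,0,-0.5,0,0,0,0],
  [0,0,-1,0,0,0,0],
  [-1,0,-0.5,0,0,0,0],
  [-1,0,0,0,0,0,0],
  [-1,0,0,0,0,0,0],
  [-1,0,0,0,0,0,0],
])

```text
time: 29.55
tcp_pos: [487.6, -30.6, 231.1]
tcp_rot: [-180.0, -0.0, 86.0]
force: [1.2, -0.1, -1.1]
grip_width: -0.002
grip_force: 0.0
```

Request:
send_rows([
  [-1,0,0,0,0,0,0],
  [-1,0,0,0,0,0,0],
  [-1,0,0,0,0,0,0],
  [0,0,0,0,0,0,0],
  [0,0,0,0,0,0,0],
])

```text
time: 30.05
tcp_pos: [479.1, -149.9, 230.8]
tcp_rot: [-180.0, 0.0, 85.8]
force: [-0.0, 1.2, 0.7]
grip_width: -0.0
grip_force: 0.0
```

```bash
python3 meas.py 32 p5|grep -v crop; python3 m3.py p5
python3 - <<'E'
from h import *
for k in("p4","p5"):
    d=np.load(f"pics/{k}_top.npz");C=cloud(d)[175:200,205:235];m=abs(C[...,2]-146)<9;print(k,"cap z",np.median(C[m][:,2]))
E
```

```text
t 30.05 stand [-280.2   -1.1  230.8] rot [-180.     0.    85.8] q [-41.  13.  59. 116. -13.  58.  20.] F [-0.   1.2  0.7] g -0.0 0.0
[ 479.13026756 -149.93009791  230.83164806]
top 405
((495.9888610839844, 90.0472412109375), (117.29934692382812, 40.15786361694336), 84.92826080322266) [474.6780232   31.74532502] [517.52167445 149.22703439]
stand x,y range [-98.2 -19.7] [19.1 20.6]
scene 346
((499.1700744628906, 92.77298736572266), (125.88626861572266, 44.89992141723633), 84.27210235595703) [472.20734318  30.22964428] [525.5922187  153.38167993]
stand x,y range [-99.6 -25.8] [25.8 21. ]
top edge 1 slope deg 1.25 y at -40: -20.5 res 0.44
top edge 2 slope deg -0.89 y at -40: 20.2 res 0.21
top x ends -100.8 19.7
scene edge 1 slope deg 1.56 y at -40: -18.5 res 0.81
scene edge 2 slope deg -13.0 y at -40: 14.4 res 2.56
scene x ends -97.5 19.7
p4 cap z 146.22733201781602
p5 cap z 147.00305955841634
```

The block hasn't moved and the cap is back up, so I'm handing in.

```bash
python3 -c "
from rig import r
print(r.sign_off())"
```

```text
the job is handed in; nothing more can be done
None
```

The job is handed in at about 30 s of the 59 s: the block is turned end for end, flat and in line with the stand's arm, its square-end mark measured within about 1–2 mm of under the tip; the cap was pressed once to contact (up to 14.7 N) and sprang back, and one regrip went askew and was corrected on the way.

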